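Uncap the flow-cell cartridge and cure its lid joint

ROBOT

A 7-joint arm with a two-finger parallel gripper is mounted at the origin on the work surface. World frame = base frame: x ahead of the robot, y to its left, z up, the work surface at z = 0. Lengths are in m, angles in rad, forces in N, time in s.
With the tool pointing down it reaches from about 0.4 to 0.85 m from the base axis. Payload 4.5 kg.
Tool frame: the origin (TCP) lies midway between the tips of the shut fingers; the grasp point (between the pads) lies 19 mm behind it; z points along the fingers, y is the line along which they close (so a half turn about z gives the same grasp; the last joint's range is limited). The gripper opens to 88 mm and grips with 3 to 60 N. Pads are 18 mm wide; open, the fingers measure 123 mm over their backs; the gripper's body (75 mm by 187 mm) begins 45 mm behind the grasp point.
Start: joints at [1.266, 0.689, -0.195, 1.565, 0.157, 0.902, -0.215], TCP at [0.208, -0.589, 0.239] pointing down, gripper open.
Joint ranges: [-3.01, 3.01], [-0.46, 2.08], [-1.47, 1.51], [0.13, 2.56], [-1, 4.14], [0.04, 2.09], [-2.66, 2.66]. Speed limits (rad/s): [2.57, 2.57, 3.14, 3.14, 3.14, 3.14, 3.14].

INTERFACE

Orientations are given as a unit quaternion [x, y, z, w].
In Python, from plant import r gives the robot as it stands.
- The arm moves only by the tool move_arm, never from a script. Its argument "targets" is a list that holds one entry, the list of rows, each a list of 7 numbers: the opening, from 0 (shut) to 1 (fully open), then the shift along the tool's x, y, z in mm, then the turn, a rotation vector about the tool's x, y, z in degrees. In form: [[[claw, dx, dy, dz, ax, ay, az], ...]]. A call has 1 to 10 rows; each row is the pose to reach, as a shift and turn from the pose commanded when the call began, along the tool's axes at that moment; what a row does not reach only later rows make up. A row lasts 1/8 s, in which the tool goes at most 62.5 mm and 10.7 degrees, less where a joint would pass 70% of its speed; a pose out of reach is approached as far as the arm can. A call with a gripper value outside its range is refused whole. The fingers move at their own pace and stop on an object; "newtons" is the grip in N (left out, the last holds). Time passes only in rows, so rows that repeat a pose let the fingers close. It gives the time, the measured TCP pose, the force, the opening and the grip force at its end, in the units of the state.
- r.get_state(): the state, without advancing time (a new reading comes with each control period).
- r.snapshot(name): name is "scene" or "top" or "wrist"; returns the picture (384x512x3 uint8, red, green, blue); there is no depth.
- r.camera_info(name): a dict with "fx", "fy", "cx", "cy" (pixels), "R" (3x3) and "t" (3): a world point X has camera coordinates R X + t. Camera axes: x right, y down, z forward; pixel columns grow to the right and rows downward; lengths in m; the calibration is good to about 2 mm. A picture is of the moment at which its call begins: read the wrist's pose just before it. camera_info takes no time and is no camera call; for the wrist camera it gives the pose at the moment of the call.
- r.finish_job(): hands the job in; it is judged then, once.
The state is a dict: "clock": time; "q": joint angles; "qd": joint speeds; "joint_torque": joint torques, N m; "tool_pos": TCP position; "eef_rot": TCP orientation; "contact_force": force on the tool from outside, world axes, zero at the start; "moment": the same for the moment, N m; "opening": opening from 0.0 (shut) to 1.0 (fully open); "finger_force": force on a finger pad.
Only numpy, scipy, OpenCV 4.12 (cv2) and the standard library are available. Lean on these libraries where they do the work, as an engineer would, in place of code of your own. Each camera call takes 0.05 s, during which the arm holds its last target. There are 200 camera calls.

TASK

Lift every loose dust cap off the flow-cell cartridge and set each one upright in its own pocket of the cap tray. Then take the curing pen from its stand and guide its tip along the black lid joint, from the round mark to the square mark and round both bends, no faster than about 2 cm per second and staying a few millimetres (less than a centimetre) above the lid all the way. Finally hang the pen back in the fork of its stand, leaving the caps in the tray and the other things on the bench standing where they are.

Things in the scene. Friction and masses are not known exactly. Their poses are not given: they have to be found in the camera images.
- cartridge: Flow-cell cartridge: loose flat slab 110 (x) x 270 (y) x 30 mm high, 0.9 kg, grey base, bare aluminium lid. Origin at the centre of its underside. A 4 mm wide black joint line runs over its top, round mark at the +y end, square mark at the -y end. Five steel port stubs, 12 mm across and 5 mm high, stand 18 mm off the line; 3 to 5 of them wear a dust cap, which covers part of the line.
- seam0 (a point): Point 0 of 0 to 8 on the black joint line, on the lid's top face (30 mm up), at x = -15, y = 115 mm in the cartridge's frame; the line starts here, beside the round mark.
- seam1 (a point): Point 1 of 0 to 8 on the black joint line, on the lid's top face (30 mm up), at x = -15, y = 86.7 mm in the cartridge's frame; the line is straight here.
- seam2 (a point): Point 2 of 0 to 8 on the black joint line, on the lid's top face (30 mm up), at x = -15, y = 58.3 mm in the cartridge's frame; the line is straight here.
- seam3 (a point): Point 3 of 0 to 8 on the black joint line, on the lid's top face (30 mm up), at x = -15, y = 30 mm in the cartridge's frame; the line bends here.
- seam4 (a point): Point 4 of 0 to 8 on the black joint line, on the lid's top face (30 mm up), at x = 0, y = 0 mm in the cartridge's frame; the line is straight here.
- seam5 (a point): Point 5 of 0 to 8 on the black joint line, on the lid's top face (30 mm up), at x = 15, y = -30 mm in the cartridge's frame; the line bends here.
- seam6 (a point): Point 6 of 0 to 8 on the black joint line, on the lid's top face (30 mm up), at x = 15, y = -58.3 mm in the cartridge's frame; the line is straight here.
- seam7 (a point): Point 7 of 0 to 8 on the black joint line, on the lid's top face (30 mm up), at x = 15, y = -86.7 mm in the cartridge's frame; the line is straight here.
- seam8 (a point): Point 8 of 0 to 8 on the black joint line, on the lid's top face (30 mm up), at x = 15, y = -115 mm in the cartridge's frame; the line ends here, beside the square mark.
- cap1: White dust cap, loose, 40 g: a disc 44 mm across and 16 mm high with a bore 19 mm wide and 10 mm deep in its underside that fits loosely over a port stub, and on top a round grip knob 18 mm across from 16 to 40 mm height. Origin at the centre of its underside, z up. May be absent.
- cap2: White dust cap, loose, 40 g: a disc 44 mm across and 16 mm high with a bore 19 mm wide and 10 mm deep in its underside that fits loosely over a port stub, and on top a round grip knob 18 mm across from 16 to 40 mm height. Origin at the centre of its underside, z up. May be absent.
- cap3: White dust cap, loose, 40 g: a disc 44 mm across and 16 mm high with a bore 19 mm wide and 10 mm deep in its underside that fits loosely over a port stub, and on top a round grip knob 18 mm across from 16 to 40 mm height. Origin at the centre of its underside, z up. May be absent.
- cap4: White dust cap, loose, 40 g: a disc 44 mm across and 16 mm high with a bore 19 mm wide and 10 mm deep in its underside that fits loosely over a port stub, and on top a round grip knob 18 mm across from 16 to 40 mm height. Origin at the centre of its underside, z up. May be absent.
- cap5: White dust cap, loose, 40 g: a disc 44 mm across and 16 mm high with a bore 19 mm wide and 10 mm deep in its underside that fits loosely over a port stub, and on top a round grip knob 18 mm across from 16 to 40 mm height. Origin at the centre of its underside, z up. May be absent.
- cap_tray: Blue cap tray, loose, 0.6 kg, 206 (x) x 139 (y) x 22 mm high, with 3 (along x) x 2 (along y) square pockets 62 mm wide; floor 4 mm thick, walls 5 mm thick and 22 mm high. Origin at the centre of its underside. Pocket centres at x = -67, 0, 67 and y = -33.5, 33.5 mm.
- pen_stand: Grey pen stand, fixed: a fork of two level prongs along the stand's x, 26 mm apart, tops 115 mm above the bench (nothing is higher); the slot is open at the stand's -x side (prong ends at x = -39 mm), closed by a column at x = 43 mm. Origin on the bench straight below the point midway between the prongs where the pen hangs.
- pen: White curing pen, loose, 90 g, hanging tip down, tip 30 mm above the bench. From the tip up: cone to 22 mm, shaft 16 mm thick to 85 mm, grey collar 40 mm across from 85 to 93 mm that rests on the prongs, round handle 20 mm thick from 93 to 150 mm to grip. Origin at the tip, z towards the handle. To take: lift 90 mm straight up, or lift 10 mm and draw out to the stand's -x.
- tube_block: Bystander: red tube block, loose, to be left alone.
- tip_box: Bystander: white box with orange top, loose, to be left alone.
- petri_dish: Bystander: petri dish, loose, to be left alone.
- vial_a: Bystander: small vial, loose, to be left alone.
- vial_b: Bystander: small vial, loose, to be left alone.
- timer: Bystander: grey timer, loose, to be left alone.
Things that resemble listed ones, but are neither listed nor needed, are in the scene too. Leave any orange or turquoise look-alike of the cap2 alone.

How it is judged:
By the outcome, as a careful person would: the job done as asked, in the order asked, and still so for the second after the job is handed in, with the robot touching nothing.
Of cap1, cap2, cap3, cap4, cap5 only 3 to 5 are there at a start; the rules pass over those that are not, and their reading is None.
At some moment in a run one of cap_tray, cartridge may be knocked a few centimetres aside while the robot is not near it.
It also fails if it takes over 210 s, if anything falls off the work surface, if the arm or the gripper's body presses on something with over 40 N, if the wrist force passes 120 N, or if a joint passes its speed limit or range.

## Working session

There is one attempt and no reset: what is moved stays moved. The work goes in short steps, Python scripts to look and compute and a tool call to move; the robot and the scene stay as the last step left them, time stands still between calls to the robot, and variables do not carry over. Pictures are saved under pics/ and viewed, at most 18 in all, crops included, and the job is handed in when it is done.

Besides the shell and the picture viewer there is one more tool, called after ">>>" in YAML: its name, and indented under it one key for each argument. move_arm: Moves the arm, as the interface text tells. Its arguments: {"type":"object","properties":{"targets":{"type":"array","items":{"type":"array","items":{"type":"array","items":{"type":"number"}}}},"newtons":{"type":"number"}},"required":["targets"]}

```bash
ls; mkdir -p pics; python3 - <<'E'
from plant import r
import cv2
s=r.get_state();print({k:s[k] for k in('clock','tool_pos','eef_rot','opening','contact_force')})
for n in('scene','top'):
    cv2.imwrite(f'pics/{n}0.png',cv2.cvtColor(r.snapshot(n),cv2.COLOR_RGB2BGR));c=r.camera_info(n);print(n,c)
E
```

```text
pics
{'clock': 0.0, 'tool_pos': array([ 0.20748054, -0.58892296,  0.23794104]), 'eef_rot': array([ 9.85678789e-01,  1.68631405e-01, -2.03830441e-04, -8.56374798e-04]), 'opening': 1.0025965762261615, 'contact_force': array([0.44476385, 0.30390134, 0.19561993])}
scene {'fx': 359.1756166896156, 'fy': 359.1756166896156, 'cx': 253.95138625439438, 'cy': 188.37852839273057, 'R': array([[ 0.81365001,  0.58116775,  0.01475491],
       [ 0.36430765, -0.48993292, -0.79198843],
       [-0.45304921,  0.64977672, -0.61035778]]), 't': array([-0.438182  , -0.12584501,  1.09639463])}
top {'fx': 392.47011836947206, 'fy': 392.47011836947206, 'cx': 257.40919673222703, 'cy': 190.20512770366838, 'R': array([[ 0.01363622, -0.99989337, -0.00522471],
       [-0.98713397, -0.01262932, -0.15939583],
       [ 0.15931285,  0.00733104, -0.98720093]]), 't': array([-0.01238482,  0.52380636,  0.84943961])}
```

```bash
python3 - <<'E'
import cv2
a=cv2.imread('pics/top0.png');cv2.imwrite('pics/top0b.png',cv2.resize(a,(800,600),interpolation=cv2.INTER_CUBIC))
a=cv2.imread('pics/scene0.png');cv2.imwrite('pics/scene0b.png',cv2.resize(a,(800,600),interpolation=cv2.INTER_CUBIC))
E
```

```text
(no output)
```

View pics/top0b.png

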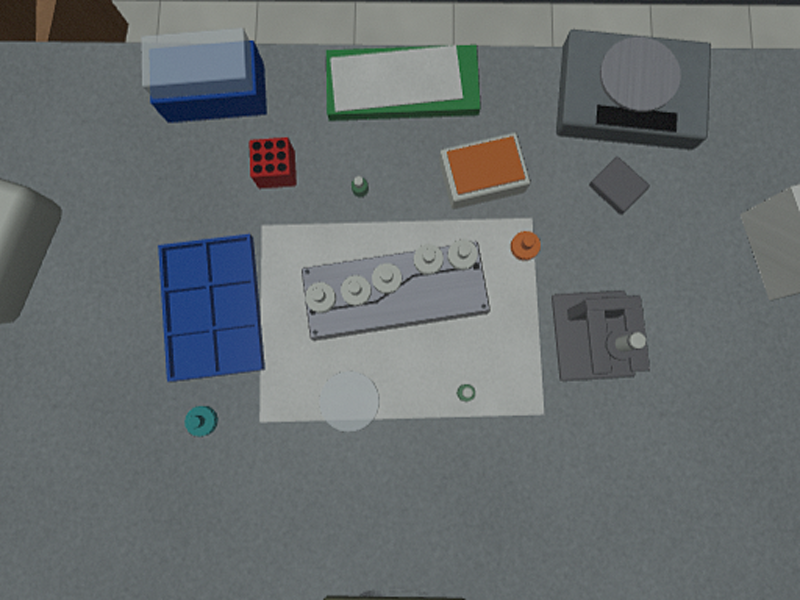

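View pics/scene0b.png

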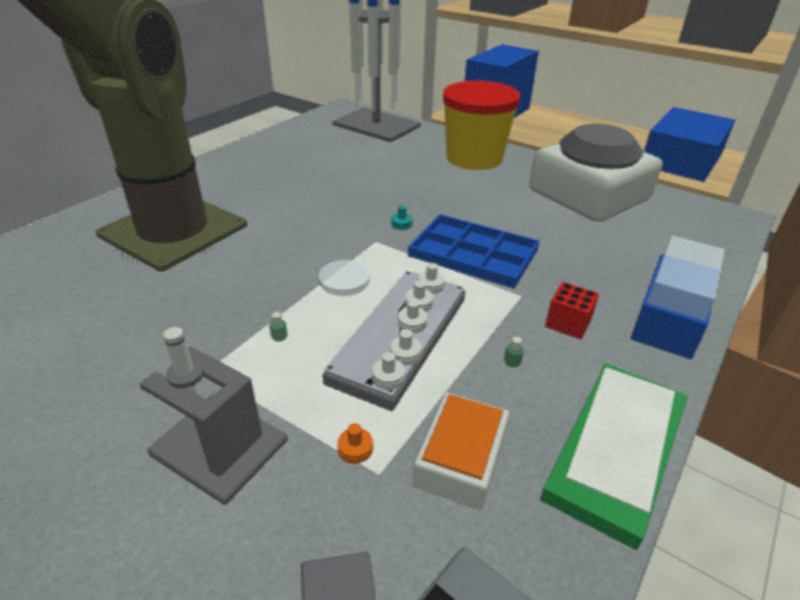

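The top view (800x600) shows five white caps on the cartridge, at about (320,297), (355,291), (386,278), (428,258) and (462,253). The blue tray is at (210,308) and the stand is at (600,335) with the pen at (636,341). The look-alikes are an orange cap at (525,245) and a turquoise cap at (201,421). Only the white ones match the description, so I'll confirm them in a crop.

```bash
cat > h.py <<'E'
import numpy as np, cv2
from scipy.spatial.transform import Rotation as Ro
def ray(c,u,v):
    d=np.array([(u-c['cx'])/c['fx'],(v-c['cy'])/c['fy'],1.]);return -c['R'].T@c['t'], c['R'].T@d
def plane(c,u,v,z):
    o,d=ray(c,u,v);return o+d*(z-o[2])/d[2]
def proj(c,X):
    p=c['R']@np.asarray(X)+c['t'];return c['fx']*p[0]/p[2]+c['cx'],c['fy']*p[1]/p[2]+c['cy']
def rel(s,X,R=None):
    "tool-axes shift in mm and turn in deg to TCP X, rotation R"
    T=Ro.from_quat(s['eef_rot']);d=T.inv().apply(np.asarray(X)-s['tool_pos'])*1e3
    return np.round(d,1), None if R is None else np.round(np.degrees((T.inv()*R).as_rotvec()),2)
def down(yaw):  # finger-closing (tool y) world direction; tool x at angle yaw
    c,s=np.cos(yaw),np.sin(yaw);return Ro.from_matrix(np.array([[c,s,0],[s,-c,0],[0,0,-1]]))
E
python3 - <<'E'
from h import *
from plant import r
c=r.camera_info('top');k=512/800
P=lambda u,v,z:np.round(plane(c,u*k,v*k,z),3)
for n,u,v,z in[('knob',318,289,.07),('knob',354,284,.07),('knob',386,270,.07),('knob',428,252,.07),('knob',462,246,.07),('cornTL',302,267,.03),('BL',313,338,.03),('BR',489,308,.03),('TR',477,241,.03),
 ('trTL',159,245,.022),('trTR',250,235,.022),('trBR',263,369,.022),('trBL',168,380,.022),('pentop',637,340,.18),('orange',525,238,.04),('petri',349,401,.01),('vialb',466,391,.03),('viala',360,182,.03)]:print(n,P(u,v,z))
a=cv2.imread('pics/top0.png')
cv2.imwrite('pics/cropA.png',cv2.resize(a[150:222,188:348],(800,360),interpolation=cv2.INTER_CUBIC))
s=r.get_state();print(Ro.from_quat(s['eef_rot']).as_matrix());w=r.camera_info('wrist');print(w['fx'],w['cx'],w['cy'])
print('cam in tool',Ro.from_quat(s['eef_rot']).inv().apply(-w['R'].T@w['t']-s['tool_pos']),w['R']@Ro.from_quat(s['eef_rot']).as_matrix())
E
```

```text
knob [0.53  0.113 0.07 ]
knob [0.537 0.063 0.07 ]
knob [0.558 0.018 0.07 ]
knob [ 0.585 -0.042  0.07 ]
knob [ 0.594 -0.09   0.07 ]
cornTL [0.569 0.144 0.03 ]
BL [0.464 0.124 0.03 ]
BR [ 0.511 -0.133  0.03 ]
TR [ 0.612 -0.116  0.03 ]
trTL [0.602 0.363 0.022]
trTR [0.62  0.226 0.022]
trBR [0.418 0.197 0.022]
trBL [0.401 0.334 0.022]
pentop [ 0.453 -0.291  0.18 ]
orange [ 0.615 -0.186  0.04 ]
petri [0.374 0.071 0.01 ]
vialb [ 0.39  -0.099  0.03 ]
viala [0.702 0.061 0.03 ]
[[ 9.43125436e-01  3.32436452e-01 -6.46654009e-04]
 [ 3.32437061e-01 -9.43124263e-01  1.49177060e-03]
 [-1.13956160e-04 -1.62189856e-03 -9.99998678e-01]]
267.8043937436021 254.989348534852 191.43515828802356
cam in tool [ 0.06573749  0.000886   -0.14698936] [[ 1.86617782e-04  9.99999806e-01 -5.93877703e-04]
 [-9.67376638e-01  3.00752059e-05 -2.53342534e-01]
 [-2.53342467e-01  6.21781637e-04  9.67376456e-01]]
```

View pics/cropA.png

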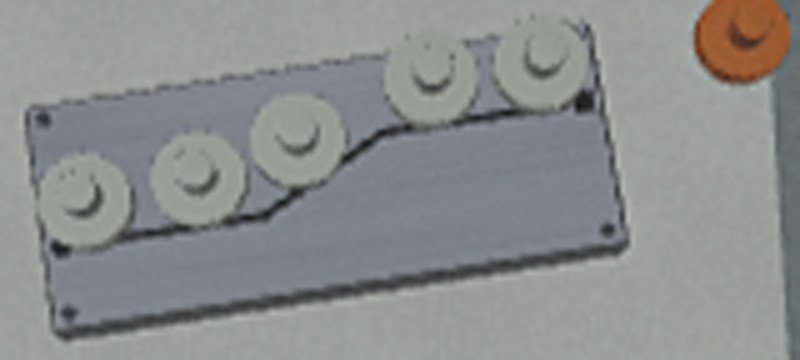

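The crop shows five white caps on the cartridge's stubs: knobs at crop (80,195), (198,172), (298,132), (432,72) and (545,52). The line's end marks are at (60,248) and (584,102). The orange look-alike stands off the cartridge, and so does the turquoise one. Next I'll go above the cartridge and measure with the wrist camera.

```bash
python3 - <<'E'
from h import *
from plant import r
s=r.get_state();print(rel(s,[.54,0,.25],down(np.radians(99.5))))
E
```

```text
(array([ 509.4, -445. ,  -11.3]), array([-8.000e-02, -6.000e-02, -8.008e+01]))
```

>>> move_arm:
  targets:
    - [[0.5,60,-40,-30,0,0,-8],[0.5,510,-445,-12,0,0,-80],[0.5,510,-445,-12,0,0,-80],[0.5,510,-445,-12,0,0,-80],[0.5,510,-445,-12,0,0,-80],[0.5,510,-445,-12,0,0,-80],[0.5,510,-445,-12,0,0,-80],[0.5,510,-445,-12,0,0,-80],[0.5,510,-445,-12,0,0,-80],[0.5,510,-445,-12,0,0,-80]]
  newtons: 15

```text
clock: 1.35
tool_pos: [0.5138, -0.049, 0.2515]
eef_rot: [0.647, 0.763, -0.0, -0.0]
contact_force: [0.8, -1.0, -0.7]
opening: 0.501
finger_force: 0.0
```

>>> move_arm:
  targets:
    - [[0.5,0,0,0,0,0,0],[0.5,55,20,0,0,0,0],[0.5,55,20,0,0,0,0],[0.5,55,20,0,0,0,0]]

```text
clock: 1.85
tool_pos: [0.5234, 0.0057, 0.2515]
eef_rot: [0.647, 0.763, -0.001, -0.0]
contact_force: [-0.4, -0.2, 0.2]
opening: 0.5
finger_force: 0.0
```

```bash
cat > wr.py <<'E'
from h import *
from plant import r
def wrist(name):
    c=r.camera_info('wrist');s=r.get_state();im=cv2.cvtColor(r.snapshot('wrist'),cv2.COLOR_RGB2BGR)
    cv2.imwrite(f'pics/{name}.png',im);return c,s,im
E
python3 - <<'E'
from wr import *
import pickle
c,s,im=wrist('w1');pickle.dump((c,s),open('w1.pkl','wb'));print(s['tool_pos'],s['eef_rot'],s['clock'])
cv2.imwrite('pics/w1b.png',cv2.resize(im,(800,600),interpolation=cv2.INTER_CUBIC))
E
```

```text
[0.52337163 0.00567293 0.25145147] [ 6.46981103e-01  7.62505377e-01 -1.00078238e-03 -2.49880280e-05] 1.85
```

View pics/w1b.png

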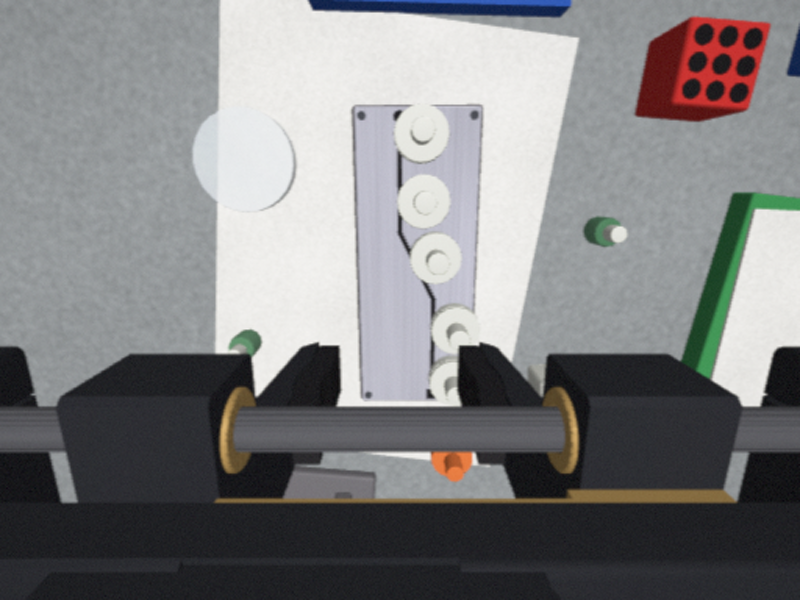

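```bash
python3 - <<'E'
from wr import *
import pickle
c,s=pickle.load(open('w1.pkl','rb'));k=.64
P=lambda u,v,z:np.round(plane(c,u*k,v*k,z),4)
for u,v in[(424,127),(426,202),(438,261),(459,331),(451,384)]:print('knob',P(u,v,.07))
for u,v in[(422,134),(424,201),(436,258),(456,328)]:print('disc',P(u,v,.046))
q=np.array([P(*x,.03) for x in[(354,106),(481,105),(473,399),(362,400)]]);print('cart',q,q.mean(0))
im=r.snapshot('top');ct=r.camera_info('top');h=cv2.cvtColor(im,cv2.COLOR_RGB2HSV)
m=cv2.inRange(h,(105,150,40),(125,255,255));m[:140]=0;m[:,:60]=0
cs=max(cv2.findContours(m,0,1)[0],key=cv2.contourArea);
w=np.array([plane(ct,*p[0],.022)[:2]*1000 for p in cs],np.float32);print(cv2.minAreaRect(w))
E
```

```text
knob [0.5252 0.1153 0.07  ]
knob [0.5363 0.0629 0.07  ]
knob [0.5538 0.0196 0.07  ]
knob [ 0.582  -0.0351  0.07  ]
knob [ 0.5848 -0.0833  0.07  ]
disc [0.5254 0.1133 0.046 ]
disc [0.5361 0.0629 0.046 ]
disc [0.5546 0.0182 0.046 ]
disc [ 0.5837 -0.0405  0.046 ]
cart [[ 0.4677  0.1273  0.03  ]
 [ 0.5692  0.1448  0.03  ]
 [ 0.6176 -0.1141  0.03  ]
 [ 0.5113 -0.1327  0.03  ]] [0.54145  0.006325 0.03    ]
((510.642333984375, 281.89166259765625), (205.08706665039062, 138.97854614257812), 8.035492897033691)
```

```bash
cat > go.py <<'E'
import sys
from wr import *
s=r.get_state();a=[float(x) for x in sys.argv[1:]]
R=down(np.radians(a[3])) if len(a)>3 else None
print(*rel(s,a[:3],R),'clock',round(s['clock'],2))
E
python3 go.py .5253 .1143 .05 99.0
```

```text
[108.1  19.7 201.3] [-0.08  0.08  0.25] clock 1.95
```

>>> move_arm:
  targets:
    - [[0.5,60,10,40,0,0,0],[0.5,108,20,80,0,0,0],[0.5,108,20,130,0,0,0],[0.5,108,20,175,0,0,0],[0.5,108,20,195,0,0,0],[0.5,108,20,201,0,0,0],[0.5,108,20,201,0,0,0],[0.15,108,20,201,0,0,0],[0.1,108,20,201,0,0,0],[0.1,108,20,201,0,0,0]]

```text
clock: 3.2
tool_pos: [0.5264, 0.1169, 0.0514]
eef_rot: [0.647, 0.763, 0.0, 0.0]
contact_force: [0.1, 1.0, 2.5]
opening: 0.198
finger_force: 15.0
```

>>> move_arm:
  targets:
    - [[0.1,0,0,-25,0,0,0],[0.1,0,0,-80,0,0,0],[0.1,60,24,-80,0,0,0],[0.1,115,46,-80,0,0,0],[0.1,170,68,-80,0,0,0],[0.1,197,79,-70,0,0,0],[0.1,197,79,-30,0,0,0],[0.1,197,79,5,0,0,0],[0.1,197,79,20,0,0,0],[0.1,197,79,24,0,0,0]]

```text
clock: 4.45
tool_pos: [0.5716, 0.324, 0.0264]
eef_rot: [0.647, 0.763, -0.0, -0.0]
contact_force: [0.0, 0.6, 0.4]
opening: 0.201
finger_force: 15.0
```

>>> move_arm:
  targets:
    - [[0.1,0,0,0,0,0,0],[0.45,0,0,0,0,0,0],[0.45,0,0,0,0,0,0],[0.45,0,0,-30,0,0,0],[0.45,0,0,-80,0,0,0],[0.45,-60,0,-110,0,0,0],[0.45,-60,0,-110,0,0,0]]

```text
clock: 5.32
tool_pos: [0.585, 0.2594, 0.1394]
eef_rot: [0.649, 0.76, 0.0, 0.003]
contact_force: [-0.6, -0.1, -0.7]
opening: 0.451
finger_force: 0.0
```

```bash
python3 go.py .5362 .0629 .05 99; python3 - <<'E'
from wr import *
c,s,im=wrist('w2')
t=cv2.cvtColor(r.snapshot('top'),cv2.COLOR_RGB2BGR)
cv2.imwrite('pics/m2.png',np.hstack([cv2.resize(im,(400,300)),cv2.resize(t[110:270,80:290],(400,300))]))
E
```

```text
[-186.1  -79.3   89.8] [0.27 0.23 0.01] clock 5.33
```

View pics/m2.png

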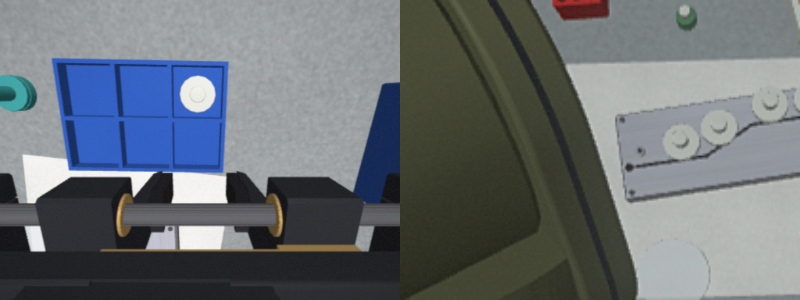

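The cap sits upright in the centre of its pocket (left half, at 197,94), and the cartridge with the other four caps looks unmoved (right half). Now cap 2.

```bash
cat > chk.py <<'E'
from wr import *
a=cv2.imread('pics/top0.png').astype(int);ct=r.camera_info('top')
b=cv2.cvtColor(r.snapshot('top'),cv2.COLOR_RGB2BGR).astype(int)
def d(X,n=8):
    u,v=map(round,proj(ct,X));return round(abs(a-b)[v-n:v+n,u-n:u+n].mean(),1)
print('caps',[d(X) for X in[(.5253,.1143,.06),(.5362,.0629,.06),(.5542,.019,.06),(.583,-.04,.06),(.587,-.085,.06)]],'cart corners',[d(X,5) for X in[(.467,.127,.03),(.569,.1448,.03),(.615,-.114,.03),(.511,-.133,.03)]],
'tray',[d(X,5) for X in[(.602,.363,.022),(.62,.226,.022),(.418,.197,.022),(.401,.334,.022)]])
E
python3 chk.py
```

```text
caps [np.float64(13.4), np.float64(21.3), np.float64(21.6), np.float64(21.8), np.float64(21.6)] cart corners [np.float64(18.3), np.float64(20.6), np.float64(22.1), np.float64(20.3)] tray [np.float64(39.9), np.float64(39.0), np.float64(64.9), np.float64(51.6)]
```

>>> move_arm:
  targets:
    - [[0.5,-60,-25,0,0,0,0],[0.5,-115,-50,0,0,0,0],[0.5,-170,-72,0,0,0,0],[0.5,-186,-79,20,0,0,0],[0.5,-186,-79,60,0,0,0],[0.5,-186,-79,60,0,0,0]]

```text
clock: 6.22
tool_pos: [0.5319, 0.0697, 0.0745]
eef_rot: [0.646, 0.764, -0.002, -0.002]
contact_force: [0.3, 0.7, -0.2]
opening: 0.502
finger_force: 0.0
```

```bash
python3 go.py .5362 .0629 .05 99.4;python3 chk.py
```

```text
[-7.4  3.3 24.5] [-0.33 -0.03  0.16] clock 6.22
caps [np.float64(49.1), np.float64(64.6), np.float64(56.2), np.float64(57.2), np.float64(53.6)] cart corners [np.float64(57.9), np.float64(64.4), np.float64(59.4), np.float64(53.7)] tray [np.float64(45.7), np.float64(38.0), np.float64(46.8), np.float64(44.9)]
```

>>> move_arm:
  targets:
    - [[0.5,-7,3,0,0,0,0],[0.5,-7,3,12,0,0,0],[0.5,-7,3,24,0,0,0],[0.5,-7,3,24,0,0,0],[0.1,-7,3,24,0,0,0],[0.1,-7,3,24,0,0,0],[0.1,-7,3,24,0,0,0]]

```text
clock: 7.15
tool_pos: [0.5371, 0.0618, 0.053]
eef_rot: [0.647, 0.763, -0.001, -0.0]
contact_force: [-1.9, 0.2, 1.9]
opening: 0.199
finger_force: 15.0
```

```bash
cat > chk.py <<'E'
from wr import *
a=cv2.imread('pics/top0.png');ct=r.camera_info('top')
b=cv2.cvtColor(r.snapshot('top'),cv2.COLOR_RGB2BGR)
for n,X in dict(cN=(.467,.127,.03),cN2=(.569,.1448,.03),cS=(.611,-.115,.03),cS2=(.511,-.133,.03),cap5=(.587,-.085,.06),tr1=(.602,.363,.022),tr2=(.62,.226,.022),tr3=(.418,.197,.022),tr4=(.401,.334,.022)).items():
    u,v=map(round,proj(ct,X));t=a[v-8:v+9,u-8:u+9];R=b[v-26:v+27,u-26:u+27]
    M=cv2.matchTemplate(R,t,cv2.TM_CCOEFF_NORMED);_,mx,_,p=cv2.minMaxLoc(M);print(n,round(mx,2),p[0]-18,p[1]-18,end='; ')
print()
E
python3 chk.py; python3 go.py .5058 .3142 .027 99.4
```

```text
cN 0.57 -9 8; cN2 0.49 -12 -4; cS 0.28 2 17; cS2 0.6 18 18; cap5 0.22 -16 1; tr1 1.0 0 0; tr2 0.95 0 0; tr3 1.0 0 0; tr4 1.0 0 0; 
[254.1  10.4  25.8] [-0.1   0.03  0.01] clock 7.2
```

>>> move_arm:
  targets:
    - [[0.1,0,0,-25,0,0,0],[0.1,0,0,-80,0,0,0],[0.1,60,2,-80,0,0,0],[0.1,120,5,-80,0,0,0],[0.1,180,7,-80,0,0,0],[0.1,235,10,-80,0,0,0],[0.1,254,10,-55,0,0,0],[0.1,254,10,-10,0,0,0],[0.1,254,10,18,0,0,0],[0.1,254,10,26,0,0,0]]

```text
clock: 8.45
tool_pos: [0.5043, 0.3133, 0.0257]
eef_rot: [0.647, 0.763, -0.003, -0.0]
contact_force: [-6.6, -4.3, 22.8]
opening: 0.198
finger_force: 15.0
```

>>> move_arm:
  targets:
    - [[0.1,0,0,0,0,0,0],[0.45,0,0,0,0,0,0],[0.45,0,0,0,0,0,0],[0.45,0,0,-30,0,0,0],[0.45,0,0,-80,0,0,0],[0.5,-60,0,-100,0,0,0],[0.5,-60,0,-100,0,0,0],[0.5,-60,0,-100,0,0,0]]

```text
clock: 9.45
tool_pos: [0.5167, 0.255, 0.1272]
eef_rot: [0.647, 0.762, 0.0, 0.0]
contact_force: [-0.3, -0.5, -0.2]
opening: 0.502
finger_force: 0.0
```

```bash
python3 chk.py; python3 go.py .5542 .019 .051 99.4
```

```text
cN 1.0 0 0; cN2 1.0 0 0; cS 1.0 0 0; cS2 1.0 0 0; cap5 1.0 0 0; tr1 0.35 -6 18; tr2 1.0 0 0; tr3 1.0 0 0; tr4 0.43 12 -17; 
[-240.1   -1.4   75.6] [ 0.01 -0.06  0.04] clock 9.5
```

>>> move_arm:
  targets:
    - [[0.5,-60,0,0,0,0,0],[0.5,-120,0,0,0,0,0],[0.5,-180,0,0,0,0,0],[0.5,-230,-1,15,0,0,0],[0.5,-240,-1,45,0,0,0],[0.5,-240,-1,60,0,0,0],[0.5,-240,-1,76,0,0,0],[0.5,-240,-1,76,0,0,0],[0.1,-240,-1,76,0,0,0],[0.1,-240,-1,76,0,0,0]]

```text
clock: 10.75
tool_pos: [0.5551, 0.0187, 0.0516]
eef_rot: [0.646, 0.763, 0.001, 0.0]
contact_force: [0.1, 0.2, 0.4]
opening: 0.301
finger_force: 0.0
```

>>> move_arm:
  targets:
    - [[0.1,0,0,0,0,0,0]]

```text
clock: 10.88
tool_pos: [0.5549, 0.0183, 0.0514]
eef_rot: [0.647, 0.763, 0.0, 0.0]
contact_force: [-0.3, 0.6, 1.2]
opening: 0.196
finger_force: 15.0
```

```bash
python3 chk.py; python3 go.py .4395 .3048 .027 99.4
```

```text
cN 1.0 0 0; cN2 1.0 0 0; cS 0.4 17 -13; cS2 0.41 11 -5; cap5 0.27 15 -18; tr1 1.0 0 0; tr2 1.0 0 0; tr3 1.0 0 0; tr4 1.0 0 0; 
[301.5 -67.   24.3] [0.05 0.   0.01] clock 10.93
```

>>> move_arm:
  targets:
    - [[0.1,0,0,-25,0,0,0],[0.1,0,0,-80,0,0,0],[0.1,60,-13,-80,0,0,0],[0.1,120,-27,-80,0,0,0],[0.1,180,-40,-80,0,0,0],[0.1,240,-53,-80,0,0,0],[0.1,290,-65,-80,0,0,0],[0.1,302,-67,-50,0,0,0],[0.1,302,-67,-10,0,0,0],[0.1,302,-67,10,0,0,0]]

```text
clock: 12.18
tool_pos: [0.4383, 0.3049, 0.0393]
eef_rot: [0.646, 0.763, -0.001, -0.0]
contact_force: [-0.1, -0.6, 0.4]
opening: 0.197
finger_force: 15.0
```

>>> move_arm:
  targets:
    - [[0.1,0,0,7,0,0,0],[0.1,0,0,13,0,0,0],[0.1,0,0,13,0,0,0],[0.45,0,0,13,0,0,0],[0.45,0,0,13,0,0,0],[0.45,0,0,-20,0,0,0],[0.45,0,0,-70,0,0,0],[0.5,-60,0,-90,0,0,0],[0.5,-110,0,-90,0,0,0],[0.5,-110,0,-90,0,0,0]]

```text
clock: 13.42
tool_pos: [0.4579, 0.1909, 0.1311]
eef_rot: [0.65, 0.76, -0.002, 0.002]
contact_force: [-0.8, 1.3, -0.4]
opening: 0.497
finger_force: 0.0
```

```bash
python3 chk.py; python3 go.py .583 -.038 .0515 99.4
```

```text
cN 1.0 0 0; cN2 1.0 0 0; cS 1.0 0 0; cS2 1.0 0 0; cap5 1.0 0 0; tr1 0.39 -15 18; tr2 0.88 0 0; tr3 0.88 2 -1; tr4 0.52 7 -7; 
[-249.4   86.6   80. ] [ 0.02  0.06 -0.22] clock 13.47
```

>>> move_arm:
  targets:
    - [[0.5,-55,19,0,0,0,0],[0.5,-110,38,0,0,0,0],[0.5,-165,57,0,0,0,0],[0.5,-220,76,0,0,0,0],[0.5,-252,86,20,0,0,0],[0.5,-252,86,50,0,0,0],[0.5,-252,86,56,0,0,0],[0.5,-252,86,70,0,0,0],[0.5,-252,86,80,0,0,0],[0.5,-252,86,80,0,0,0]]

```text
clock: 14.72
tool_pos: [0.5828, -0.0374, 0.0504]
eef_rot: [0.646, 0.763, -0.0, -0.0]
contact_force: [-0.2, 0.3, -0.5]
opening: 0.499
finger_force: 0.0
```

>>> move_arm:
  targets:
    - [[0.1,0,0,0,0,0,0],[0.1,0,0,0,0,0,0],[0.1,0,0,0,0,0,0]]

```text
clock: 15.1
tool_pos: [0.5833, -0.038, 0.0512]
eef_rot: [0.647, 0.763, 0.0, 0.0]
contact_force: [-0.3, 0.1, 1.6]
opening: 0.194
finger_force: 15.0
```

```bash
python3 chk.py; python3 go.py .5815 .2572 .027 99.4
```

```text
cN 1.0 0 0; cN2 1.0 0 0; cS 0.34 -12 -15; cS2 0.76 -16 -5; cap5 0.31 10 7; tr1 1.0 0 0; tr2 1.0 0 0; tr3 1.0 0 0; tr4 1.0 0 0; 
[291.5  46.4  24.2] [0.03 0.01 0.  ] clock 15.15
```

>>> move_arm:
  targets:
    - [[0.1,0,0,-25,0,0,0],[0.1,0,0,-80,0,0,0],[0.1,60,10,-80,0,0,0],[0.1,120,19,-80,0,0,0],[0.1,180,29,-80,0,0,0],[0.1,240,38,-80,0,0,0],[0.1,285,46,-80,0,0,0],[0.1,291,46,-50,0,0,0],[0.1,291,46,-10,0,0,0],[0.1,291,46,10,0,0,0]]

```text
clock: 16.4
tool_pos: [0.5799, 0.2559, 0.0388]
eef_rot: [0.647, 0.763, -0.002, -0.0]
contact_force: [0.4, 0.0, -1.2]
opening: 0.2
finger_force: 15.0
```

>>> move_arm:
  targets:
    - [[0.1,0,0,7,0,0,0],[0.1,0,0,13,0,0,0],[0.1,0,0,13,0,0,0],[0.45,0,0,13,0,0,0],[0.45,0,0,13,0,0,0],[0.45,0,0,-20,0,0,0],[0.45,0,0,-70,0,0,0],[0.5,-60,0,-90,0,0,0],[0.5,-110,0,-90,0,0,0],[0.5,-110,0,-90,0,0,0]]

```text
clock: 17.65
tool_pos: [0.6004, 0.141, 0.131]
eef_rot: [0.65, 0.76, -0.002, 0.002]
contact_force: [0.4, 0.7, -0.4]
opening: 0.502
finger_force: 0.0
```

```bash
python3 chk.py; python3 go.py .591 -.088 .0515 99.4
```

```text
cN 0.44 -6 7; cN2 0.42 -7 18; cS 0.42 18 -15; cS2 0.58 18 0; cap5 0.21 11 2; tr1 1.0 0 0; tr2 0.67 -18 -18; tr3 0.68 9 5; tr4 1.0 0 0; 
[-228.7  -45.6   80. ] [ 0.02  0.1  -0.25] clock 17.7
```

>>> move_arm:
  targets:
    - [[0.5,-50,-10,0,0,0,0],[0.5,-100,-20,-30,0,0,0],[0.5,-140,-30,-60,0,0,0],[0.5,-140,-30,-60,0,0,0],[0.5,-140,-30,-60,0,0,0]]

```text
clock: 18.32
tool_pos: [0.5921, 0.0076, 0.1909]
eef_rot: [0.646, 0.764, 0.001, -0.001]
contact_force: [0.4, 0.1, -0.7]
opening: 0.499
finger_force: 0.0
```

```bash
python3 - <<'E'
from wr import *
import pickle
c,s,im=wrist('w3');pickle.dump((c,s),open('w3.pkl','wb'));print(s['tool_pos'])
cv2.imwrite('pics/w3b.png',cv2.resize(im,(800,600),interpolation=cv2.INTER_CUBIC))
E
python3 chk.py; python3 go.py .591 -.088 .0515 99.4
```

```text
[0.59210983 0.0076018  0.19087037]
cN 1.0 0 0; cN2 1.0 0 0; cS 0.35 -17 -13; cS2 0.33 -18 17; cap5 0.3 -10 9; tr1 1.0 0 0; tr2 0.98 0 0; tr3 1.0 0 0; tr4 1.0 0 0; 
[-94.7 -16.7 138.6] [-0.04 -0.1   0.23] clock 18.43
```

View pics/w3b.png

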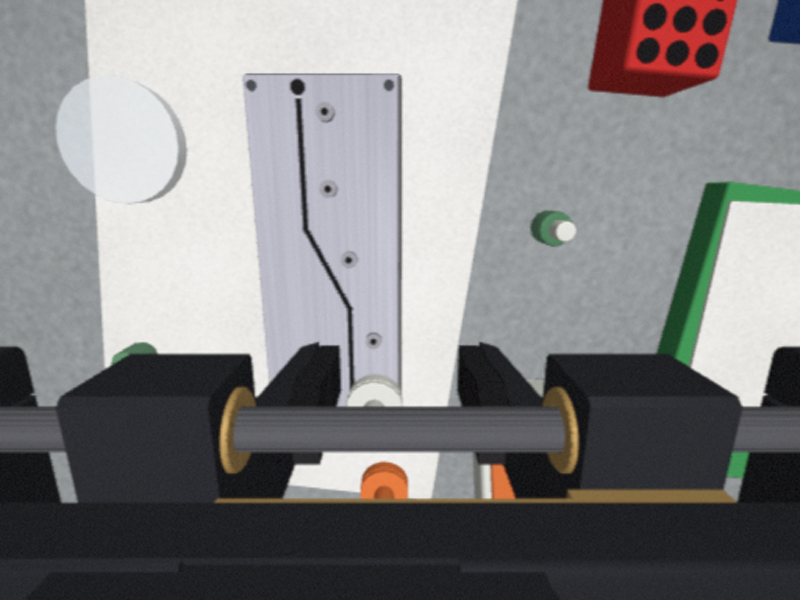

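The four bare stubs and the line are clear. The round mark is at (298,87), on the +y end. Cap 5 is still on at (374,395). I'll take it.

>>> move_arm:
  targets:
    - [[0.5,-50,-8,20,0,0,0],[0.5,-95,-17,60,0,0,0],[0.5,-95,-17,105,0,0,0],[0.5,-95,-17,116,0,0,0],[0.5,-95,-17,130,0,0,0],[0.5,-95,-17,138,0,0,0],[0.5,-95,-17,138,0,0,0],[0.1,-95,-17,138,0,0,0],[0.1,-95,-17,138,0,0,0],[0.1,-95,-17,138,0,0,0]]

```text
clock: 19.68
tool_pos: [0.5912, -0.0915, 0.0533]
eef_rot: [0.647, 0.763, 0.0, 0.0]
contact_force: [0.1, -0.3, 1.7]
opening: 0.198
finger_force: 15.0
```

```bash
python3 chk.py; python3 go.py .4489 .2384 .027 99.4
```

```text
cN 1.0 0 0; cN2 1.0 0 0; cS 0.29 17 -16; cS2 0.8 12 -9; cap5 0.29 -18 10; tr1 1.0 0 0; tr2 0.98 0 0; tr3 1.0 0 0; tr4 1.0 0 0; 
[348.7 -86.5  26.1] [0.03 0.02 0.  ] clock 19.73
```

>>> move_arm:
  targets:
    - [[0.1,0,0,-25,0,0,0],[0.1,0,0,-80,0,0,0],[0.1,58,-14,-80,0,0,0],[0.1,116,-29,-80,0,0,0],[0.1,174,-43,-80,0,0,0],[0.1,232,-58,-80,0,0,0],[0.1,290,-72,-80,0,0,0],[0.1,340,-84,-80,0,0,0],[0.1,349,-86,-50,0,0,0],[0.1,349,-86,-30,0,0,0]]

```text
clock: 20.98
tool_pos: [0.4483, 0.2407, 0.0822]
eef_rot: [0.645, 0.764, 0.0, -0.0]
contact_force: [-0.0, -0.1, -0.8]
opening: 0.194
finger_force: 15.0
```

```bash
python3 go.py .4489 .2384 .0275 99.4
```

```text
[-2.4  0.3 54.7] [ 0.   -0.05  0.19] clock 20.98
```

>>> move_arm:
  targets:
    - [[0.1,-2,0,35,0,0,0],[0.1,-2,0,49,0,0,0],[0.1,-2,0,54,0,0,0],[0.1,-2,0,54,0,0,0],[0.45,-2,0,54,0,0,0],[0.45,-2,0,54,0,0,0],[0.45,-2,0,20,0,0,0],[0.45,-2,0,-40,0,0,0],[0.45,-60,20,-90,0,0,0],[0.45,-100,40,-140,0,0,0]]

```text
clock: 22.22
tool_pos: [0.4968, 0.1571, 0.2094]
eef_rot: [0.646, 0.763, -0.0, 0.0]
contact_force: [1.0, -0.8, -0.6]
opening: 0.449
finger_force: 0.0
```

>>> move_arm:
  targets:
    - [[0.5,-60,10,0,0,0,0],[0.5,-60,10,0,0,0,0],[0.5,-60,10,0,0,0,0]]

```text
clock: 22.6
tool_pos: [0.5161, 0.1014, 0.2078]
eef_rot: [0.647, 0.763, 0.0, -0.0]
contact_force: [-0.3, 0.2, -1.1]
opening: 0.499
finger_force: 0.0
```

```bash
python3 - <<'E'
from wr import *
c,s,im=wrist('w4');print(s['tool_pos'],s['clock'])
cv2.imwrite('pics/w4b.png',cv2.resize(im,(800,600),interpolation=cv2.INTER_CUBIC))
import pickle;pickle.dump((c,s),open('w4.pkl','wb'))
E
python3 chk.py; python3 go.py .451 -.289 .231 99.4
```

```text
[0.5160567  0.10140376 0.20779167] 22.6
cN 0.51 15 -7; cN2 0.41 3 -18; cS 0.41 5 -4; cS2 0.39 15 -18; cap5 0.19 18 -18; tr1 1.0 0 0; tr2 0.55 -18 7; tr3 0.77 -3 13; tr4 1.0 0 0; 
[-375.7 -129.   -23.6] [-0.01 -0.05  0.18] clock 22.7
```

View pics/w4b.png

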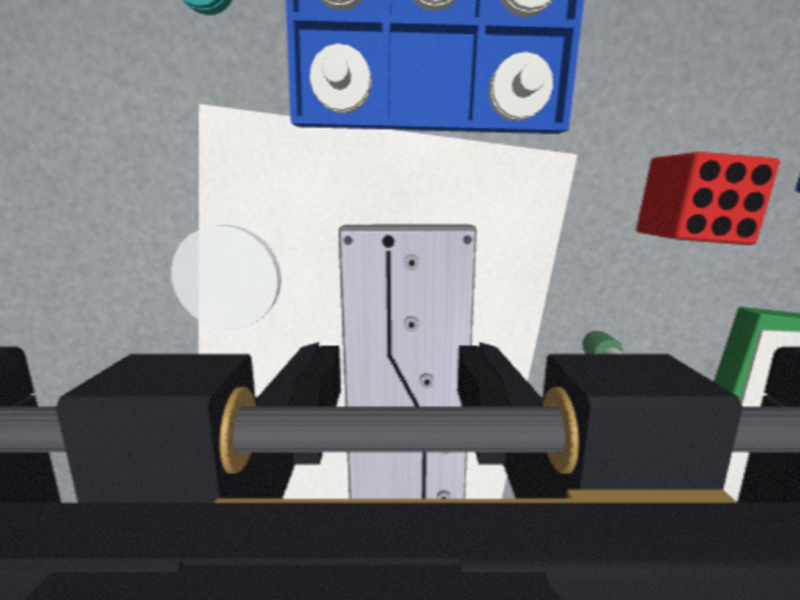

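All five caps stand upright in their own pockets; the two near ones are at (340,75) and (522,84), and the far three are at the top edge. The round mark is at (388,241). On to the pen.

>>> move_arm:
  targets:
    - [[0.5,-55,-19,-30,0,0,0],[0.5,-110,-38,-50,0,0,0],[0.5,-165,-57,-50,0,0,0],[0.5,-220,-76,-50,0,0,0],[0.5,-275,-95,-50,0,0,0],[0.5,-330,-114,-50,0,0,0],[0.5,-376,-129,-45,0,0,0],[0.5,-376,-129,-45,0,0,0],[0.5,-376,-129,-45,0,0,0]]

```text
clock: 23.82
tool_pos: [0.4515, -0.2886, 0.2526]
eef_rot: [0.646, 0.764, 0.001, -0.0]
contact_force: [-1.1, 0.2, -0.3]
opening: 0.498
finger_force: 0.0
```

```bash
python3 - <<'E'
from wr import *
c,s,im=wrist('w5');print(s['tool_pos'],s['clock'])
cv2.imwrite('pics/w5b.png',cv2.resize(im,(800,600),interpolation=cv2.INTER_CUBIC))
import pickle;pickle.dump((c,s),open('w5.pkl','wb'))
E
python3 chk.py
```

```text
[ 0.45145932 -0.28864799  0.252578  ] 23.825
cN 1.0 0 0; cN2 1.0 0 0; cS 0.72 0 0; cS2 1.0 0 0; cap5 0.42 6 -7; tr1 1.0 0 0; tr2 0.98 0 0; tr3 1.0 0 0; tr4 1.0 0 0;
```

View pics/w5b.png

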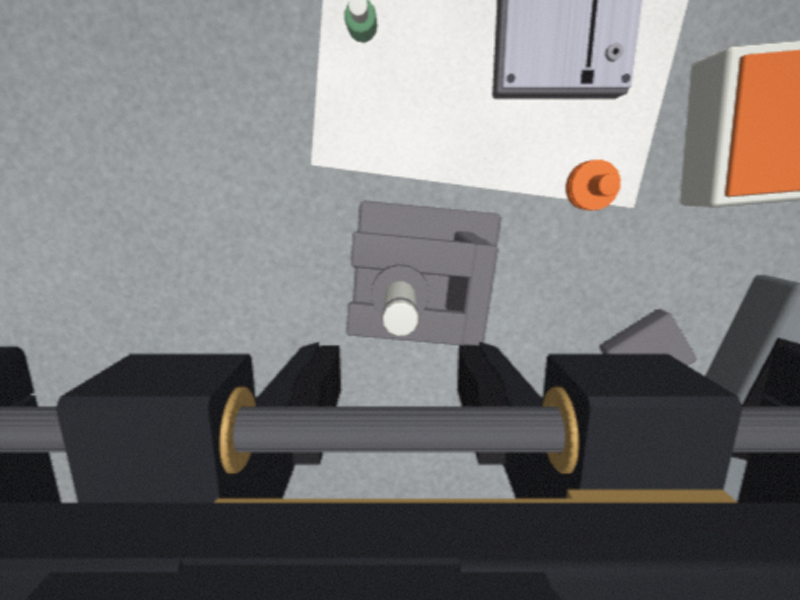

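The pen top is at (400,317), its collar at (399,290), and the column is on the far side of the fork. The square mark is at (587,76) on the −y end of the cartridge.

```bash
python3 - <<'E'
from wr import *
import pickle
c,s=pickle.load(open('w5.pkl','rb'));k=.64
im=cv2.imread('pics/w5.png');g=cv2.cvtColor(im,cv2.COLOR_BGR2GRAY);m=np.zeros_like(g);m[190:217,240:272]=g[190:217,240:272]>200
print(cv2.minEnclosingCircle(np.argwhere(m)[:,::-1].astype(np.float32)))
X=plane(c,400*k,317*k,.18);print(X, plane(c,399*k,290*k,.123), 'w',26*k/c['fx'])
X[2]=.131;print(rel(s,X))
E
```

```text
((255.86207580566406, 203.5402374267578), 10.451438903808594)
[ 0.45405532 -0.291874    0.18      ] [ 0.4534176  -0.29034618  0.123     ] w 0.06213490289457783
(array([ -3.8,   2. , 121.6]), None)
```

>>> move_arm:
  targets:
    - [[0.5,-4,2,15,0,0,0],[0.5,-4,2,50,0,0,0],[0.5,-4,2,85,0,0,0],[0.5,-4,2,110,0,0,0],[0.5,-4,2,118,0,0,0],[0.5,-4,2,118,0,0,0],[0.5,-4,2,118,0,0,0],[0.3,-4,2,118,0,0,0],[0.25,-4,2,118,0,0,0],[0.25,-4,2,118,0,0,0]]
  newtons: 25

```text
clock: 25.18
tool_pos: [0.4534, -0.2946, 0.1349]
eef_rot: [0.647, 0.763, 0.0, 0.0]
contact_force: [-0.1, -0.3, -0.2]
opening: 0.252
finger_force: 0.0
```

>>> move_arm:
  targets:
    - [[0.2,0,0,0,0,0,0],[0.1,0,0,0,0,0,0],[0.1,0,0,0,0,0,0],[0.1,0,0,0,0,0,0]]

```text
clock: 25.68
tool_pos: [0.4533, -0.2945, 0.1348]
eef_rot: [0.647, 0.763, -0.0, 0.0]
contact_force: [-0.4, 0.2, 4.0]
opening: 0.217
finger_force: 25.0
```

>>> move_arm:
  targets:
    - [[0.1,0,0,-15,0,0,0],[0.1,0,0,-45,0,0,0],[0.1,0,0,-75,0,0,0],[0.1,0,0,-105,0,0,0],[0.1,0,0,-115,0,0,0],[0.1,0,0,-115,0,0,0]]

```text
clock: 26.42
tool_pos: [0.4532, -0.2945, 0.2499]
eef_rot: [0.647, 0.763, -0.0, 0.0]
contact_force: [-0.1, -0.2, -0.9]
opening: 0.219
finger_force: 25.0
```

```bash
python3 - <<'E'
from wr import *
import pickle
c,s,im=wrist('w6')
sc=cv2.cvtColor(r.snapshot('scene'),cv2.COLOR_RGB2BGR);cv2.imwrite('pics/s6.png',sc);cs=r.camera_info('scene');pickle.dump((c,s,cs),open('w6.pkl','wb'))
T=Ro.from_quat(s['eef_rot']);tip=s['tool_pos']+T.apply([.003,0,.105]);top=s['tool_pos']+T.apply([.003,0,-.045])
for cc,n in((c,'w'),(cs,'s')):print(n,[np.round(proj(cc,x),1) for x in(tip,top)])
u,v=map(int,proj(cs,tip));print(u,v)
A=cv2.resize(im[130:290,150:362],(400,300),interpolation=cv2.INTER_CUBIC);u0=max(u-40,0);v0=max(v-80,0)
print('crop',u0,v0);B=cv2.resize(sc[v0:v0+105,u0:u0+140],(400,300),interpolation=cv2.INTER_CUBIC)
cv2.imwrite('pics/m6.png',np.hstack([A,B]))
E
python3 chk.py
```

```text
w [array([253.8, 186.4]), array([252.7, 269.5])]
s [array([115.1, 227.8]), array([ 92.3, 152.8])]
115 227
crop 75 147
cN 1.0 0 0; cN2 1.0 0 0; cS 0.71 0 0; cS2 1.0 0 0; cap5 0.41 6 -7; tr1 1.0 0 0; tr2 0.98 0 0; tr3 1.0 0 0; tr4 1.0 0 0;
```

View pics/m6.png

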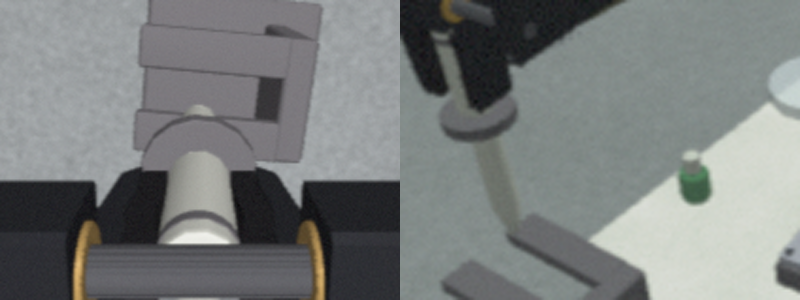

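The pen is held upright and clear of the fork: tip at about (200,106) in the left half and (517,236) in the right half, both within about 2 px of prediction. Next I'll fit the cartridge pose from the line points.

```bash
cat > seam.py <<'E'
from wr import *
SE=np.array([[-15,115],[-15,86.7],[-15,58.3],[-15,30],[0,0],[15,-30],[15,-58.3],[15,-86.7],[15,-115]])/1e3
def fit(L,W):
    L,W=np.array(L),np.array(W);l,w=L.mean(0),W.mean(0);a=L-l;b=W-w
    th=np.arctan2((a[:,0]*b[:,1]-a[:,1]*b[:,0]).sum(),(a*b).sum());R=np.array([[np.cos(th),-np.sin(th)],[np.sin(th),np.cos(th)]])
    return th,R,w-R@l,(W-(a@R.T+w))*1e3
E
python3 - <<'E'
from seam import *
import pickle
L=[];W=[]
for n,pts in dict(w3={0:(299,99),3:(305,230),5:(351,307)},w4={0:(388,251),3:(389,356)},w5={8:(589,68)}).items():
    c=pickle.load(open(n+'.pkl','rb'))[0]
    for i,(u,v) in pts.items():L.append(SE[i]);W.append(plane(c,u*.64,v*.64,.03)[:2])
th,R,t,e=fit(L,W);print(np.degrees(th),t,np.round(e,1).tolist())
S=SE@R.T+t;print(np.round(S,4).tolist());np.save('S.npy',S)
s=r.get_state();T=Ro.from_quat(s['eef_rot'])
# tip offset in tool frame: (3,0,105)mm -> TCP target for tip 9mm above lid at seam0
X=np.r_[S[0],.03+.03]-T.apply([.003,0,.105]);print('to 30mm above seam0',rel(s,X),X)
E
```

```text
9.919081172705521 [0.54114218 0.00549705] [[0.1, 2.0], [-0.9, -0.9], [0.3, 0.8], [-0.2, 1.5], [-0.2, -1.3], [0.8, -2.2]]
[[0.5066, 0.1162], [0.5114, 0.0883], [0.5163, 0.0603], [0.5212, 0.0325], [0.5411, 0.0055], [0.5611, -0.0215], [0.566, -0.0493], [0.5709, -0.0773], [0.5757, -0.1052]]
to 30mm above seam0 (array([392.8, 120.9,  83.8]), None) [0.50726458 0.1131414  0.16499609]
```

>>> move_arm:
  targets:
    - [[0.1,30,9,0,0,0,0],[0.1,85,26,0,0,0,0],[0.1,140,43,0,0,0,0],[0.1,195,60,0,0,0,0],[0.1,250,77,0,0,0,0],[0.1,305,94,10,0,0,0],[0.1,360,111,40,0,0,0],[0.1,393,121,70,0,0,0],[0.1,393,121,84,0,0,0],[0.1,393,121,84,0,0,0]]

```text
clock: 27.82
tool_pos: [0.5071, 0.1116, 0.164]
eef_rot: [0.647, 0.763, -0.002, -0.001]
contact_force: [0.5, -1.1, -1.1]
opening: 0.218
finger_force: 25.0
```

>>> move_arm:
  targets:
    - [[0.1,0,0,0,0,0,0],[0.1,0,0,8,0,0,0],[0.1,0,0,14,0,0,0],[0.1,0,0,18,0,0,0],[0.1,0,0,18,0,0,0]]

```text
clock: 28.45
tool_pos: [0.5082, 0.1129, 0.1473]
eef_rot: [0.647, 0.763, -0.0, -0.0]
contact_force: [-0.0, -0.2, -0.3]
opening: 0.216
finger_force: 25.0
```

```bash
python3 - <<'E'
from seam import *
import pickle
S=np.load('S.npy')
c,s,im=wrist('w7')
cs=r.camera_info('scene');sc=cv2.cvtColor(r.snapshot('scene'),cv2.COLOR_RGB2BGR);cv2.imwrite('pics/s7.png',sc)
T=Ro.from_quat(s['eef_rot']);tip=s['tool_pos']+T.apply([.003,0,.105]);print('tip',tip,s['clock'])
S0=np.r_[S[0],.03]
for cc in(c,cs):print(np.round([proj(cc,tip),proj(cc,S0)],1))
u,v=map(int,proj(cs,tip));A=cv2.resize(im[100:250,150:350],(400,300),interpolation=cv2.INTER_CUBIC)
u0=u-50;v0=v-60;B=cv2.resize(sc[v0:v0+90,u0:u0+120],(400,300),interpolation=cv2.INTER_CUBIC);print(u0,v0)
cv2.imwrite('pics/m7.png',np.hstack([A,B]))
E
python3 chk.py
```

```text
tip [0.50761871 0.11587264 0.04230038] 28.45
[[253.8 186.3]
 [252.9 183. ]]
[[270.7 176.1]
 [270.3 179.8]]
220 116
cN 0.34 11 -2; cN2 0.58 -7 3; cS 0.36 3 -11; cS2 0.26 0 -10; cap5 0.27 13 -18; tr1 0.83 0 0; tr2 0.49 -1 12; tr3 0.46 18 17; tr4 1.0 0 0;
```

View pics/m7.png

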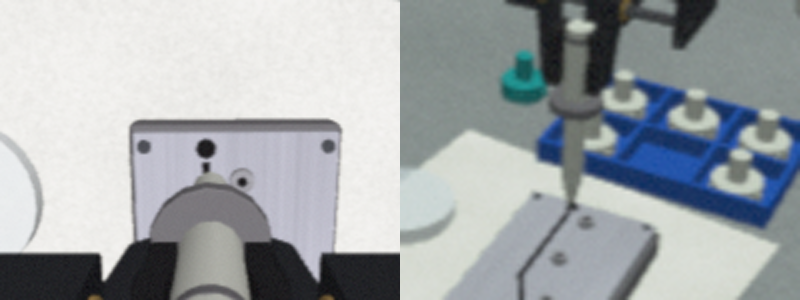

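The tip is at about (210,172) in the left half, just beside the line start at (206,165), roughly 2 mm too far along tool +y. The right half agrees that it is over the line's start, beside the round mark. I'll correct that and lower to about 5.5 mm.

>>> move_arm:
  targets:
    - [[0.1,1,-2,1,0,0,0],[0.1,1,-2,3,0,0,0],[0.1,1,-2,5,0,0,0],[0.1,1,-2,6.5,0,0,0],[0.1,1,-2,6.5,0,0,0]]

```text
clock: 29.22
tool_pos: [0.5062, 0.1137, 0.1409]
eef_rot: [0.647, 0.763, -0.0, -0.0]
contact_force: [-0.3, 0.4, -1.1]
opening: 0.218
finger_force: 25.0
```

```bash
python3 - <<'E'
from seam import *
S=np.load('S.npy')
c,s,im=wrist('w8')
cs=r.camera_info('scene');sc=cv2.cvtColor(r.snapshot('scene'),cv2.COLOR_RGB2BGR)
T=Ro.from_quat(s['eef_rot']);tip=s['tool_pos']+T.apply([.003,.001,.105]);print('tip',tip,s['clock'])
for cc in(c,cs):print(np.round([proj(cc,tip),proj(cc,np.r_[tip[:2],.03]),proj(cc,np.r_[S[0],.03])],1))
A=cv2.resize(im[140:215,205:305],(400,300),interpolation=cv2.INTER_CUBIC)
B=cv2.resize(sc[150:195,240:300],(400,300),interpolation=cv2.INTER_CUBIC)
cv2.imwrite('pics/m8.png',np.hstack([A,B]))
print(rel(s,np.r_[S[3],.03]-T.apply([.003,.001,.105])+[0,0,.0055]),rel(s,np.r_[S[0],.03]-T.apply([.003,.001,.105])+[0,0,.0055]))
E
```

```text
tip [0.50665348 0.11677736 0.03592878] 29.225
[[254.8 186.3]
 [254.8 184.9]
 [254.6 185.5]]
[[270.5 177.9]
 [270.4 179.7]
 [270.3 179.8]]
(array([-85.6,   0.6,   0.4]), None) (array([-0.6, -0.2,  0.4]), None)
```

View pics/m8.png

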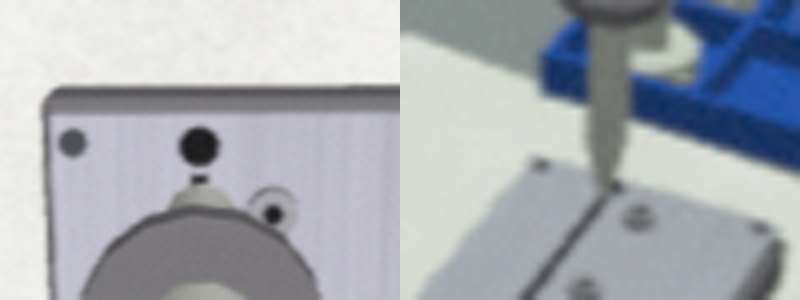

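The tip is in line with the joint: (200,185) over the line at (198,180) in the left half. In the right half it is at (603,187), which matches the predicted 6 mm height. Tracing at 16 mm/s.

>>> move_arm:
  targets:
    - [[0.1,1,0,0,0,0,0],[0.1,2,0,0,0,0,0],[0.1,2,0,0,0,0,0],[0.1,1,0,0,0,0,0],[0.1,-1,0,0,0,0,0],[0.1,-3,0,0,0,0,0],[0.1,-5,0,0,0,0,0],[0.1,-7,0,0,0,0,0],[0.1,-9,0,0,0,0,0],[0.1,-11,0,0,0,0,0]]

```text
clock: 30.58
tool_pos: [0.508, 0.1027, 0.1411]
eef_rot: [0.647, 0.763, -0.0, 0.0]
contact_force: [-1.0, 0.4, -0.5]
opening: 0.222
finger_force: 25.0
```

>>> move_arm:
  targets:
    - [[0.1,-2,0,0,0,0,0],[0.1,-4,0,0,0,0,0],[0.1,-6,0.1,0,0,0,0],[0.1,-8,0.1,0,0,0,0],[0.1,-10,0.1,0,0,0,0],[0.1,-12,0.1,0,0,0,0],[0.1,-14,0.1,0,0,0,0],[0.1,-16,0.2,0,0,0,0],[0.1,-18,0.2,0,0,0,0],[0.1,-20,0.2,0,0,0,0]]

```text
clock: 31.82
tool_pos: [0.5115, 0.083, 0.1411]
eef_rot: [0.647, 0.763, -0.0, 0.0]
contact_force: [-0.3, 0.1, -0.4]
opening: 0.219
finger_force: 25.0
```

```bash
cat > tr.py <<'E'
import sys
from seam import *
S=np.load('S.npy')
c,s,im=wrist(sys.argv[1]);T=Ro.from_quat(s['eef_rot']);tip=s['tool_pos']+T.apply([.003,.001,.105])
cs=r.camera_info('scene');sc=cv2.cvtColor(r.snapshot('scene'),cv2.COLOR_RGB2BGR)
print('tip',np.round(tip,4),s['clock'],s['eef_rot'])
for i in map(int,sys.argv[2:]):print(i,rel(s,np.r_[S[i],.0355]-T.apply([.003,.001,.105]))[0])
# dark line column near tip vs tip column (wrist view)
g=cv2.cvtColor(im,cv2.COLOR_BGR2GRAY)
for v in range(172,186,3):
    row=g[v,235:290].astype(float);print(v,235+int(row.argmin()),int(row.min()),int(np.median(row)),end=' | ')
u,v=map(int,proj(cs,tip));print('scene',np.round([proj(cs,tip),proj(cs,np.r_[tip[:2],.03])],1),u-30,v-28)
A=cv2.resize(im[140:215,205:305],(400,300),interpolation=cv2.INTER_CUBIC);B=cv2.resize(sc[v-28:v+17,u-30:u+30],(400,300),interpolation=cv2.INTER_CUBIC)
cv2.imwrite('pics/m_%s.png'%sys.argv[1],np.hstack([A,B]))
E
python3 tr.py w9 3 5 8
```

```text
tip [0.512  0.0861 0.0361] 31.825 [ 6.46690648e-01  7.62752387e-01 -1.08413521e-05  4.66889847e-05]
3 [-54.5   0.3   0.6]
5 [-114.2   30.8    0.6]
8 [-199.2   31.5    0.6]
172 254 24 182 | 175 254 31 182 | 178 254 34 183 | 181 254 35 182 | 184 254 35 182 | scene [[265.6 184.3]
 [265.5 186.3]] 235 156
```

>>> move_arm:
  targets:
    - [[0.1,-2,0,0,0,0,0],[0.1,-4,0,0,0,0,0],[0.1,-6,0,0,0,0,0],[0.1,-8,0,0,0,0,0],[0.1,-10,0.1,0,0,0,0],[0.1,-12,0.1,0,0,0,0],[0.1,-14,0.1,0,0,0,0],[0.1,-16,0.1,0,0,0,0],[0.1,-18,0.1,0,0,0,0],[0.1,-20,0.1,0,0,0,0]]

```text
clock: 33.17
tool_pos: [0.5149, 0.0633, 0.1411]
eef_rot: [0.647, 0.763, -0.0, 0.0]
contact_force: [-0.1, 0.6, -0.5]
opening: 0.219
finger_force: 25.0
```

>>> move_arm:
  targets:
    - [[0.1,-2,0,0,0,0,0],[0.1,-4,0,0,0,0,0],[0.1,-6,0,0,0,0,0],[0.1,-8,0,0,0,0,0],[0.1,-10,0.1,0,0,0,0],[0.1,-12,0.1,0,0,0,0],[0.1,-14,0.1,0,0,0,0],[0.1,-16,0.1,0,0,0,0],[0.1,-18,0.1,0,0,0,0],[0.1,-20,0.1,0,0,0,0]]

```text
clock: 34.42
tool_pos: [0.5183, 0.0436, 0.1411]
eef_rot: [0.647, 0.763, 0.0, 0.0]
contact_force: [0.6, 0.4, -1.2]
opening: 0.22
finger_force: 25.0
```

```bash
python3 tr.py w10 3 5 8
```

```text
tip [0.5188 0.0467 0.0361] 34.425 [6.46687967e-01 7.62754660e-01 7.65356620e-06 3.86663977e-05]
3 [-14.5   0.1   0.6]
5 [-74.2  30.6   0.6]
8 [-159.2   31.3    0.6]
172 273 30 185 | 175 254 33 186 | 178 254 31 185 | 181 254 34 186 | 184 254 31 186 | scene [[258.8 193.2]
 [258.7 195.2]] 228 165
```

View pics/m_w10.png

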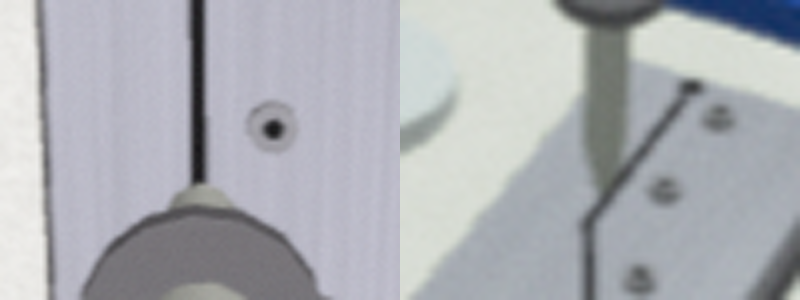

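The tip stays in line with the joint (198,185 in the left half). The first bend is ahead at (588,222) in the right half, so I'll measure its distance.

```bash
python3 - <<'E'
from seam import *
S=np.load('S.npy');cs=r.camera_info('scene')
print(plane(cs,228+188/6.67,165+222/6.67,.03),S[3],proj(cs,np.r_[S[3],.03]))
E
```

```text
[0.52081629 0.03329651 0.03      ] [0.52119868 0.03246475] (np.float64(256.1160650235664), np.float64(198.51911713700858))
```

>>> move_arm:
  targets:
    - [[0.1,-2,0,0,0,0,0],[0.1,-4,0,0,0,0,0],[0.1,-6,0,0,0,0,0],[0.1,-8,0,0,0,0,0],[0.1,-10,0,0,0,0,0],[0.1,-12,0.1,0,0,0,0],[0.1,-14,0.1,0,0,0,0],[0.1,-15.8,1.0,0,0,0,0],[0.1,-17.6,1.9,0,0,0,0],[0.1,-19.4,2.8,0,0,0,0]]

```text
clock: 35.78
tool_pos: [0.5243, 0.025, 0.1411]
eef_rot: [0.647, 0.763, 0.0, 0.0]
contact_force: [0.3, 0.1, -1.0]
opening: 0.221
finger_force: 25.0
```

>>> move_arm:
  targets:
    - [[0.1,-1.8,0.9,0,0,0,0],[0.1,-3.6,1.8,0,0,0,0],[0.1,-5.4,2.8,0,0,0,0],[0.1,-7.2,3.7,0,0,0,0],[0.1,-9,4.6,0,0,0,0],[0.1,-10.8,5.5,0,0,0,0],[0.1,-12.6,6.5,0,0,0,0],[0.1,-14.5,7.4,0,0,0,0],[0.1,-16.3,8.4,0,0,0,0],[0.1,-18.1,9.3,0,0,0,0]]

```text
clock: 37.02
tool_pos: [0.5364, 0.0086, 0.1411]
eef_rot: [0.647, 0.763, 0.0, 0.0]
contact_force: [-0.1, -0.9, -1.1]
opening: 0.219
finger_force: 25.0
```

>>> move_arm:
  targets:
    - [[0.1,-1.8,0.9,0,0,0,0],[0.1,-3.6,1.8,0,0,0,0],[0.1,-5.4,2.8,0,0,0,0],[0.1,-7.2,3.7,0,0,0,0],[0.1,-9,4.6,0,0,0,0],[0.1,-10.8,5.5,0,0,0,0],[0.1,-12.6,6.5,0,0,0,0],[0.1,-14.5,7.4,0,0,0,0],[0.1,-16.3,8.4,0,0,0,0],[0.1,-18.1,9.3,0,0,0,0]]

```text
clock: 38.28
tool_pos: [0.5485, -0.0077, 0.1411]
eef_rot: [0.647, 0.763, -0.0, 0.0]
contact_force: [0.5, 1.0, -0.9]
opening: 0.221
finger_force: 25.0
```

```bash
python3 tr.py w11 4 5 8
```

```text
tip [ 0.549  -0.0046  0.0361] 38.275 [ 6.46713505e-01  7.62733008e-01 -5.59096702e-07  3.35671181e-05]
4 [11.2 -6.1  0.6]
5 [-18.6   9.1   0.6]
8 [-103.6    9.9    0.6]
172 247 34 189 | 175 248 32 190 | 178 250 28 190 | 181 252 30 191 | 184 253 35 191 | scene [[256.7 209.3]
 [256.7 211.3]] 226 181
```

View pics/m_w11.png

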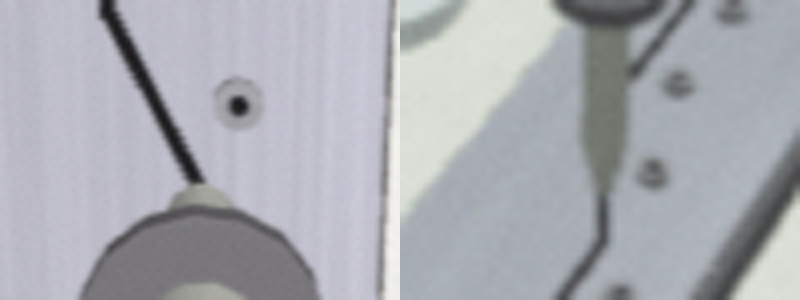

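The tip is on the diagonal, and the second bend is ahead at (604,240) in the right half.

```bash
python3 - <<'E'
from seam import *
S=np.load('S.npy');cs=r.camera_info('scene')
print(plane(cs,226+204/6.67,181+240/6.67,.03),S[5],proj(cs,np.r_[S[5],.03]))
E
```

```text
[ 0.56008275 -0.02069432  0.03      ] [ 0.56108567 -0.02147066] (np.float64(256.74962112028476), np.float64(217.346572422113))
```

>>> move_arm:
  targets:
    - [[0.1,-1.8,0.9,0,0,0,0],[0.1,-3.6,1.8,0,0,0,0],[0.1,-5.4,2.7,0,0,0,0],[0.1,-7.2,3.6,0,0,0,0],[0.1,-9,4.5,0,0,0,0],[0.1,-10.8,5.4,0,0,0,0],[0.1,-12.6,6.3,0,0,0,0],[0.1,-14.4,7.2,0,0,0,0],[0.1,-16.2,8.1,0,0,0,0],[0.1,-18,9,0,0,0,0]]

```text
clock: 39.62
tool_pos: [0.5604, -0.024, 0.1411]
eef_rot: [0.647, 0.763, -0.0, 0.0]
contact_force: [-0.2, 0.2, -1.1]
opening: 0.219
finger_force: 25.0
```

>>> move_arm:
  targets:
    - [[0.1,-2,0,0,0,0,0],[0.1,-4,0,0,0,0,0],[0.1,-6,0,0,0,0,0],[0.1,-8,0.1,0,0,0,0],[0.1,-10,0.1,0,0,0,0],[0.1,-12,0.1,0,0,0,0],[0.1,-14,0.1,0,0,0,0],[0.1,-16,0.1,0,0,0,0],[0.1,-18,0.2,0,0,0,0],[0.1,-20,0.2,0,0,0,0]]

```text
clock: 40.88
tool_pos: [0.5638, -0.0437, 0.1411]
eef_rot: [0.647, 0.763, -0.0, 0.0]
contact_force: [-0.6, -0.1, -1.2]
opening: 0.22
finger_force: 25.0
```

>>> move_arm:
  targets:
    - [[0.1,-2,0,0,0,0,0],[0.1,-4,0,0,0,0,0],[0.1,-6,0,0,0,0,0],[0.1,-8,0.1,0,0,0,0],[0.1,-10,0.1,0,0,0,0],[0.1,-12,0.1,0,0,0,0],[0.1,-14,0.1,0,0,0,0],[0.1,-16,0.1,0,0,0,0],[0.1,-18,0.2,0,0,0,0],[0.1,-20,0.2,0,0,0,0]]

```text
clock: 42.12
tool_pos: [0.5672, -0.0634, 0.1411]
eef_rot: [0.647, 0.763, -0.0, 0.0]
contact_force: [-0.2, -0.4, -0.1]
opening: 0.216
finger_force: 25.0
```

```bash
python3 tr.py w12 8
```

```text
tip [ 0.5677 -0.0603  0.0361] 42.125 [ 6.46671192e-01  7.62768882e-01 -1.06959787e-05  4.48054939e-05]
8 [-45.6   0.5   0.6]
172 254 32 193 | 175 254 34 193 | 178 254 35 195 | 181 254 35 195 | 184 254 40 195 | scene [[249.  226.2]
 [249.  228.2]] 218 198
```

>>> move_arm:
  targets:
    - [[0.1,-2,0,0,0,0,0],[0.1,-4,0,0,0,0,0],[0.1,-6,0,0,0,0,0],[0.1,-8,0.1,0,0,0,0],[0.1,-10,0.1,0,0,0,0],[0.1,-12,0.1,0,0,0,0],[0.1,-14,0.1,0,0,0,0],[0.1,-16,0.1,0,0,0,0],[0.1,-18,0.2,0,0,0,0],[0.1,-20,0.2,0,0,0,0]]

```text
clock: 43.48
tool_pos: [0.5707, -0.0831, 0.1411]
eef_rot: [0.647, 0.763, -0.0, 0.0]
contact_force: [0.1, 0.5, -1.3]
opening: 0.219
finger_force: 25.0
```

>>> move_arm:
  targets:
    - [[0.1,-2,0,0,0,0,0],[0.1,-4,0,0,0,0,0],[0.1,-6,0,0,0,0,0],[0.1,-8,0.1,0,0,0,0],[0.1,-10,0.1,0,0,0,0],[0.1,-12,0.1,0,0,0,0],[0.1,-14,0.1,0,0,0,0],[0.1,-16,0.1,0,0,0,0],[0.1,-18,0.2,0,0,0,0],[0.1,-20,0.2,0,0,0,0]]

```text
clock: 44.72
tool_pos: [0.5742, -0.1028, 0.1411]
eef_rot: [0.647, 0.763, -0.0, 0.0]
contact_force: [-1.0, -0.0, 0.3]
opening: 0.219
finger_force: 25.0
```

>>> move_arm:
  targets:
    - [[0.1,-2,0,0,0,0,0],[0.1,-4,0,0,0,0,0],[0.1,-6,0,0,0,0,0],[0.1,-7,0,0,0,0,0],[0.1,-7,0,0,0,0,0]]

```text
clock: 45.35
tool_pos: [0.5753, -0.1097, 0.1411]
eef_rot: [0.647, 0.763, -0.0, 0.0]
contact_force: [-0.0, -0.1, -0.4]
opening: 0.219
finger_force: 25.0
```

```bash
python3 tr.py w13 8
```

```text
tip [ 0.5758 -0.1066  0.0361] 45.35 [ 6.46774492e-01  7.62681294e-01 -1.16020625e-05  1.86742556e-05]
8 [1.4 0.2 0.6]
172 253 33 191 | 175 253 39 190 | 178 253 40 190 | 181 253 36 191 | 184 254 42 191 | scene [[238.9 240.3]
 [239.  242.3]] 208 212
```

View pics/m_w13.png

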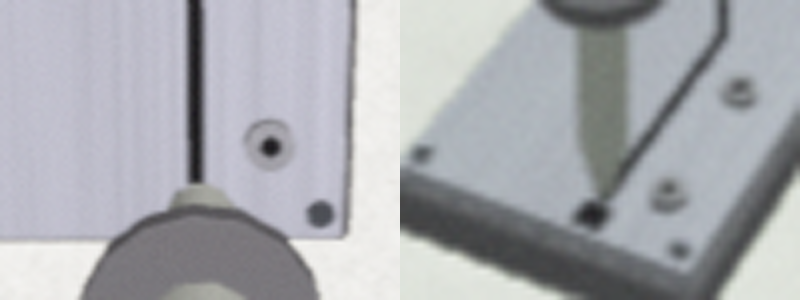

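The tip is at the end of the line (603,190 in the right half), beside the square mark at (592,213). Now I'll lift and take the pen back.

```bash
python3 go.py .4533 -.2945 .2499 99.4
```

```text
[-162.5 -150.6 -108.8] [ 0.   -0.    0.01] clock 45.45
```

>>> move_arm:
  targets:
    - [[0.1,0,0,-20,0,0,0],[0.1,0,0,-60,0,0,0],[0.1,0,0,-109,0,0,0],[0.1,0,0,-109,0,0,0]]

```text
clock: 45.95
tool_pos: [0.5778, -0.109, 0.254]
eef_rot: [0.647, 0.763, 0.003, 0.003]
contact_force: [0.6, 0.0, -1.9]
opening: 0.22
finger_force: 25.0
```

>>> move_arm:
  targets:
    - [[0.1,-30,-28,0,0,0,0],[0.1,-70,-65,0,0,0,0],[0.1,-110,-102,0,0,0,0],[0.1,-145,-134,0,0,0,0],[0.1,-162.5,-150.5,0,0,0,0],[0.1,-162.5,-150.5,0,0,0,0],[0.1,-162.5,-150.5,0,0,0,0]]

```text
clock: 46.82
tool_pos: [0.4542, -0.2929, 0.2498]
eef_rot: [0.646, 0.763, 0.001, -0.0]
contact_force: [0.7, 0.3, -0.5]
opening: 0.219
finger_force: 25.0
```

```bash
python3 go.py .4533 -.2945 .1355 99.4; python3 chk.py
```

```text
[ -1.6  -1.2 114.3] [ 0.04 -0.08  0.13] clock 46.83
cN 1.0 0 0; cN2 1.0 0 0; cS 0.72 0 0; cS2 1.0 0 0; cap5 0.41 6 -7; tr1 1.0 0 0; tr2 0.98 0 0; tr3 1.0 0 0; tr4 1.0 0 0;
```

>>> move_arm:
  targets:
    - [[0.1,0,0,0,0,0,0],[0.1,0,0,12,0,0,0],[0.1,0,0,20,0,0,0],[0.1,0,0,20,0,0,0],[0.1,0,0,20,0,0,0]]

```text
clock: 47.5
tool_pos: [0.4535, -0.2945, 0.2301]
eef_rot: [0.647, 0.763, 0.0, 0.0]
contact_force: [0.0, -0.2, -0.2]
opening: 0.22
finger_force: 25.0
```

```bash
python3 go.py .4533 -.2945 .1355 99.4
```

```text
[ 0.  -0.2 94.6] [0.01 0.   0.01] clock 47.5
```

>>> move_arm:
  targets:
    - [[0.1,0,0,15,0,0,0],[0.1,0,0,35,0,0,0],[0.1,0,0,55,0,0,0],[0.1,0,0,75,0,0,0],[0.1,0,0,88,0,0,0],[0.1,0,0,93,0,0,0],[0.1,0,0,94.5,0,0,0],[0.1,0,0,94.5,0,0,0],[0.1,0,0,94.5,0,0,0]]

```text
clock: 48.62
tool_pos: [0.4537, -0.2947, 0.1361]
eef_rot: [0.647, 0.763, 0.0, 0.001]
contact_force: [-0.1, -0.2, -0.7]
opening: 0.215
finger_force: 25.0
```

>>> move_arm:
  targets:
    - [[0.1,0,0,1,0,0,0],[0.1,0,0,1,0,0,0],[0.26,0,0,1,0,0,0],[0.35,0,0,1,0,0,0],[0.5,0,0,1,0,0,0],[0.5,0,0,1,0,0,0],[0.5,0,0,-20,0,0,0],[0.5,0,0,-60,0,0,0],[0.5,0,0,-110,0,0,0],[0.5,0,0,-115,0,0,0]]

```text
clock: 49.88
tool_pos: [0.4554, -0.2949, 0.2538]
eef_rot: [0.647, 0.763, 0.001, 0.003]
contact_force: [-0.3, 0.6, 0.1]
opening: 0.499
finger_force: 0.0
```

```bash
python3 chk.py; python3 - <<'E'
from wr import *
c,s,im=wrist('w14');t=cv2.cvtColor(r.snapshot('top'),cv2.COLOR_RGB2BGR);sc=cv2.cvtColor(r.snapshot('scene'),cv2.COLOR_RGB2BGR)
cv2.imwrite('pics/m14.png',np.hstack([cv2.resize(im[60:290,120:420],(390,300)),cv2.resize(t[80:290,90:350],(400,300))]))
cv2.imwrite('pics/s14.png',cv2.resize(sc,(800,600),interpolation=cv2.INTER_CUBIC));print(s['tool_pos'],s['clock'])
E
```

```text
cN 1.0 0 0; cN2 1.0 0 0; cS 0.72 0 0; cS2 1.0 0 0; cap5 0.42 6 -7; tr1 1.0 0 0; tr2 0.98 0 0; tr3 1.0 0 0; tr4 1.0 0 0; 
[ 0.45435445 -0.29491376  0.25252972] 49.925
```

View pics/m14.png

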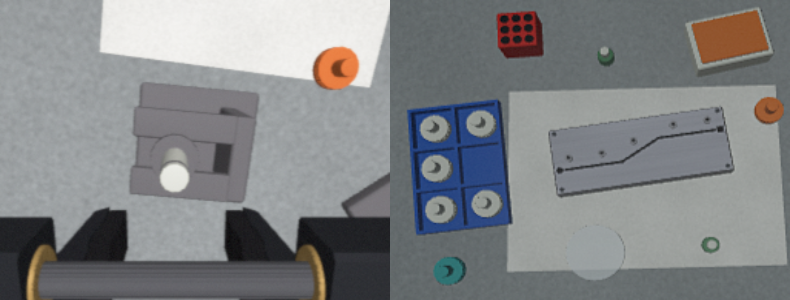

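View pics/s14.png

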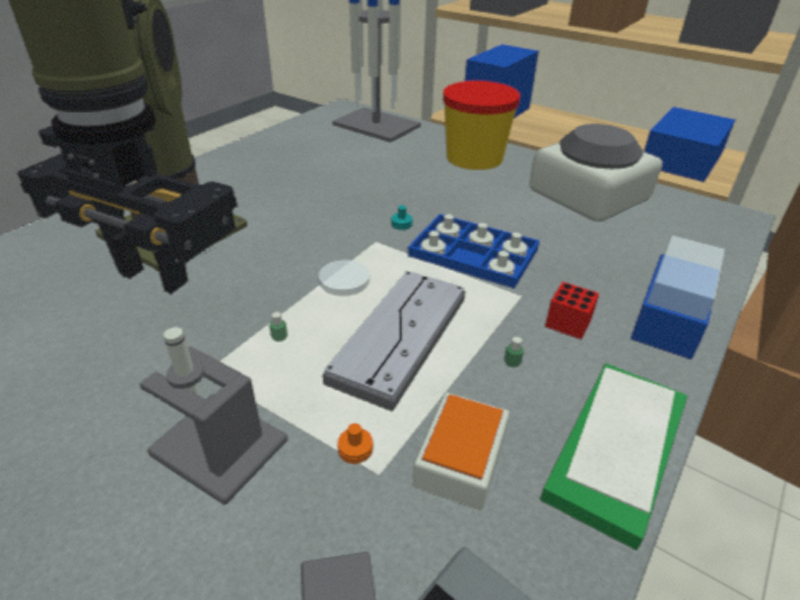

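The pen hangs in the fork: (177,360) in the scene view, as at the start. All five caps stand in the tray, and the bystanders and look-alikes are where they were. Handing in.

```bash
python3 -c "
from plant import r
print(r.finish_job())"
```

```text
the job is handed in; nothing more can be done
None
```

The job is handed in at about 50 s on the robot's clock: all five caps stand in their own tray pockets, the pen traced the joint from the round mark to the square mark about 6 mm above the lid at about 16 mm/s and hangs back in its fork, and nothing else was moved; the hand-in call returned no verdict.

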